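Lock the bayonet lid on the sample mill

TASK

Close the sample mill with its bayonet lid, the one with the bar handle and two lugs that stands on the bench: fit the lugs into the slots of the collar, push the lid in against the spring and twist it clockwise until it is locked, then let go so that it sits up level in its locking pockets. Feel for the slots and the stops gently and never force it, and leave the other things on the bench where they are.

Things in the scene. Friction and masses are not known exactly. Their poses are not given: they have to be found in the camera images.
- lid_grip (a point): Where to hold the bayonet lid: middle of its black bar handle, on the lid's axis, 49.5 mm above the lid's underside. The bar is 50 mm long (x), 18 mm thick (y), 34 mm tall and stands upright on the flange: top 12 mm above this point, flange 22 mm below it. z is up. The same after a half turn.
- lid: The bayonet lid, about 160 g, standing on its plug; origin at its underside. Plug 49 mm in diameter, 21.5 mm tall, its foot tapering over the lowest 4.5 mm to 41 mm; two opposite lugs on its +x and -x sides (in line with the bar), 10 mm wide, from 6 to 12 mm above the underside, tips 31 mm from the axis. Above it a flange 72 mm in diameter, 6 mm thick; then the bar, top at 61.5 mm.
- cover_mid (a point): Plain dust cover, not to be used: same metal and flange, but a round knob in place of the bar and no lugs; 55 mm tall, this point is on its axis 28 mm above its underside. It and the bayonet lid stand side by side on the bench, either one in either place.
- mill: The sample mill, fixed: a white box 190 x 180 x 70 mm, origin at the centre of its underside, x from its front panel to its back. On it a round metal collar, outside diameter 92 mm, from 70 to 115 mm height, open at the top.
- mouth (a point): Centre of the collar's mouth in the plane of its rim, z up, axes as the mill. Bore 52 mm. Heights of lid_grip above this point: 43.5 mm lugs resting on the rim; 35.5 mm lugs dropped in the slots, plug on the sprung pad; 27.5 mm pushed right down, flange on rim (hard stop); 32.5 mm locked. To turn it must be 29.5 mm or lower.
- slots (a point): Point on the collar's axis 4 mm below the mouth, axes as the mill. The two opposite slots in the rim are about 15 mm wide and reach out to 34 mm from the axis. They lie roughly along this x, but the collar is clocked at an unmeasured angle up to 0.36 rad either way: find them by eye, or rest the lugs lightly on the rim and turn until they drop in.
- pockets (a point): Point on the collar's axis 7 mm below the mouth. Once pushed down the lid turns only clockwise seen from above: 1.03 rad from mid-slot to mid-pocket, hard stop about 0.07 rad beyond. There the spring lifts it 5 mm into the pockets and it can no longer turn. Short of the pockets it stays at 29.5 mm; in the slots it springs back to 35.5 mm.
- pad (a point): Point on the collar's axis 14 mm below the mouth: top of the sprung pad at rest, a rubber-faced disc 39 mm in diameter inside the collar. It pushes the lid's plug up with 4 N at first touch, 8 N when the lid is right down.
- beaker: Glass beaker, 68 mm in diameter, 85 mm tall, origin at the centre of its underside; leave alone.
- jar: White jar with a lid, 52 mm in diameter, 60 mm tall, origin at the centre of its underside; leave alone.
- marker_mid (a point): Marker pen lying on the bench, 128 mm long, 14 mm thick, this point at its middle, x along it; leave alone. The tube rack, tip box and bottle farther out are fixed.
Mind the look-alikes: they are no part of the job. Leave any blue or red look-alike of the lid alone.

How it is judged (in metres and radians):
At the end, for the whole second after the job is handed in: The bayonet lid is locked in the collar: its lid_grip point stands 31.3 to 33.8 mm above the mouth (lugs lifted into the locking pockets), within 4 mm of the mouth's axis, tilted less than 0.06 rad, at rest and released (z of lid_grip in the frame of mouth between 0.0313 and 0.0338 m and horizontal distance between lid_grip and mouth below 0.004 m and angle between lid's own z axis and vertical below 0.06 rad and linear speed of lid below 0.01 m/s); the robot touches nothing.
It fails at once if lid forced: more than 60 N between lid and mill (contact force between lid and mill above 60 N).
It fails at once if dust cover or another bystander moved more than 30 mm (distance of any of cover_mid, beaker, jar, marker_mid from where it was at the start of the episode above 0.03 m).
It also fails if it takes over 72 s, if anything falls off the work surface, if the arm or the gripper's body presses on something with over 40 N, if the wrist force passes 120 N, or if a joint passes its speed limit or range.

ROBOT

A 6-joint arm with a two-finger parallel gripper is mounted at the origin on the work surface. World frame = base frame: x ahead of the robot, y to its left, z up, the work surface at z = 0. Lengths are in m, angles in degrees, forces in N, time in s.
With the tool pointing down it reaches from about 0.375 to 0.9 m from the base axis. Payload 3.1 kg.
Tool frame: the origin (TCP) lies on the centre line of the jaws, within the pads' length; the fingertips stand 25 mm ahead of it and the grasp point (between the pads) lies 6 mm ahead of it; y points along the fingers, x is the direction in which the jaws open and shut, and the axes are right-handed (so a half turn about y gives the same grasp; the last joint's range is limited). The gripper opens to 87 mm and grips with 3 to 60 N. Pads are 19 mm wide; open, the fingers measure 117 mm over their backs; the gripper's body (75 mm by 190 mm) begins 51 mm behind the grasp point.
Start: joints at [65.575, 30.224, 82.088, -0, 67.689, -10.227], TCP at [0.153, 0.606, 0.248] pointing down, gripper open.
Joint ranges: [-176.69, 176.69], [-43.24, 126.21], [12.49, 139.97], [-82, 262], [0, 151.66], [-163.58, 163.58]. Speed limits (degrees/s): [159.86, 159.86, 180, 180, 180, 180].

INTERFACE

Orientations are given as a 3x3 rotation matrix whose columns are the frame's x, y, z axes.
In Python, from rig import * gives the robot as it stands.
- The arm moves only by the tool play_rows, never from a script. Its argument "commands" is a list of rows, each a list of 2 entries, a list of its own where there are three numbers: the shift along the world's x, y, z in m, then the turn, a rotation vector about the world's x, y, z in rad. A call has 1 to 10 rows; each row is the pose to reach, as a shift and turn from the pose commanded when the call began; what a row does not reach only later rows make up. A row lasts 1/8 s, in which the tool goes at most 62.5 mm and 10.7 degrees, less where a joint would pass 70% of its speed; a pose out of reach is approached as far as the arm can. A call with a gripper value outside its range is refused whole. "gripper" is the finger opening in m, from 0 to 0.087, set as the call begins (left out, the last holds). The fingers move at their own pace and stop on an object; the grip force is fixed at half the most. Time passes only in rows, so rows that repeat a pose let the fingers close. It gives the time, the measured TCP pose, the force and the opening at its end, in the units of the state.
- read_state(): the state, without advancing time (a new reading comes with each control period).
- capture(name): name is "scene" or "side" or "wrist"; returns a dict with "frame" (400x640x3 uint8, red, green, blue), "depth" (400x640 float32, m along the optical axis (not along the pixel's ray), 0 where there is no reading), "mtx" (3x3 intrinsics, pixels), "cam_to_world" (4x4, takes a point from camera to world coordinates); the wrist camera has in their place "hand_eye" (4x4, takes a point from camera to tool coordinates, whose origin is the TCP and whose axes are the tool frame's). Camera axes: x right, y down, z forward; pixel columns grow to the right and rows downward; lengths in m; the calibration is good to about 2 mm. The wrist camera is an equidistant fisheye: a pixel r from the principal point sees the ray r / f radians off the axis. A picture is of the moment at which its call begins: read the wrist's pose just before it.
- hand_in(): hands the job in, once; it reports no verdict.
The state is a dict: "time_s": time; "joint_positions": joint angles; "qvel": joint speeds; "tau": joint torques, N m; "position": TCP position; "tcp_rot": TCP orientation; "force": force on the tool from outside, world axes, zero at the start; "moment": the same for the moment, N m; "opening": opening from 0.0 (shut) to 1.0 (fully open).
Only numpy, scipy, OpenCV 4.12 (cv2) and the standard library are available. Lean on these libraries where they do the work, as an engineer would, in place of code of your own. Each camera call takes 0.05 s, during which the arm holds its last target. There are 200 camera calls.

## Working session

There is one attempt and no reset: what is moved stays moved. The work goes in short steps, Python scripts to look and compute and a tool call to move; the robot and the scene stay as the last step left them, time stands still between calls to the robot, and variables do not carry over. Pictures are saved under pics/ and viewed, about 8 in all and at most 12, crops included, and the job is handed in when it is done.

Besides the shell and the picture viewer there is one more tool, called after "Call:" in YAML: its name, and indented under it one key for each argument. play_rows: Moves the arm, as the interface text tells. Its arguments: {"type":"object","properties":{"commands":{"type":"array"},"gripper":{"type":"number"}},"required":["commands"]}

```bash
ls; mkdir -p pics; python3 - <<'E'
from rig import *
import cv2
s=read_state();print(s)
for n in ["scene","side"]:
    c=capture(n);cv2.imwrite(f"pics/{n}0.png",c["frame"][:,:,::-1])
    import numpy as np
    np.savez(f"{n}0.npz",**c);print(n,c["mtx"],c["cam_to_world"])
c=capture("wrist");cv2.imwrite("pics/w0.png",c["frame"][:,:,::-1]);np.savez("w0.npz",**c);print(c["mtx"],c["hand_eye"])
E
```

```text
pics
{'time_s': 0.0, 'joint_positions': array([ 6.55752218e+01,  3.02771900e+01,  8.21579557e+01, -4.44968726e-04,
        6.76871063e+01, -1.02280237e+01]), 'qvel': array([ 0.02330309,  0.05143589,  0.06709379, -0.00727279,  0.03271224,
       -0.01473547]), 'tau': array([ 1.18755110e-03, -4.40036523e+01, -1.76596284e+01,  6.34217751e-02,
        5.81975095e-02, -1.44431242e-04]), 'position': array([0.15297666, 0.6052843 , 0.24658189]), 'tcp_rot': array([[ 2.45248685e-01, -8.75738972e-04, -9.69459806e-01],
       [ 9.69457925e-01, -1.94571407e-03,  2.45249966e-01],
       [-2.10106654e-03, -9.99997724e-01,  3.71808269e-04]]), 'force': array([-0.45179081, -0.45073895, -0.07723328]), 'moment': array([-0.03404435,  0.00280191, -0.03242176]), 'opening': 0.996748817320483}
scene [[373.9396618    0.         323.25220509]
 [  0.         373.9396618  196.69482668]
 [  0.           0.           1.        ]] [[-0.80703593  0.4417182  -0.39189034  0.77709322]
 [ 0.59045209  0.61229999 -0.52578993  0.50016763]
 [ 0.00770347 -0.65572384 -0.75496152  0.64245427]
 [ 0.          0.          0.          1.        ]]
side [[512.28373512   0.         320.48662364]
 [  0.         512.28373512 201.80243175]
 [  0.           0.           1.        ]] [[ 9.91469723e-01 -6.67798630e-02  1.11929614e-01  3.81098093e-01]
 [-1.30334605e-01 -5.13412447e-01  8.48186624e-01 -6.66357852e-01]
 [ 8.24270653e-04 -8.55539659e-01 -5.17736624e-01  5.71765461e-01]
 [ 0.00000000e+00  0.00000000e+00  0.00000000e+00  1.00000000e+00]]
[[309.70691629   0.         316.31374572]
 [  0.         309.70691629 194.38847941]
 [  0.           0.           1.        ]] [[ 9.99998129e-01  1.36984173e-03 -1.36593232e-03 -1.83992833e-04]
 [ 1.65746718e-03 -2.42614976e-01  9.70121243e-01 -1.35792516e-01]
 [ 9.97516923e-04 -9.70121692e-01 -2.42616792e-01  6.52193433e-02]
 [ 0.00000000e+00  0.00000000e+00  0.00000000e+00  1.00000000e+00]]
```

```bash
python3 - <<'E'
import cv2,numpy as np
a=cv2.imread("pics/scene0.png");b=cv2.imread("pics/side0.png");cv2.imwrite("pics/both0.png",cv2.resize(np.vstack([a,b]),(480,600)) if 0 else np.vstack([a,b])[:, :])
E
```

```text
(no output)
```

View pics/scene0.png

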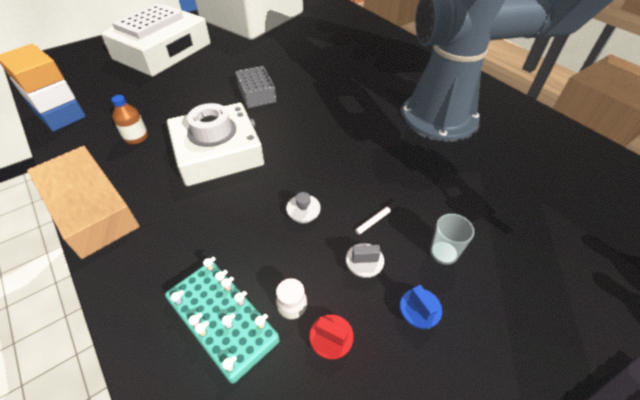

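View pics/side0.png

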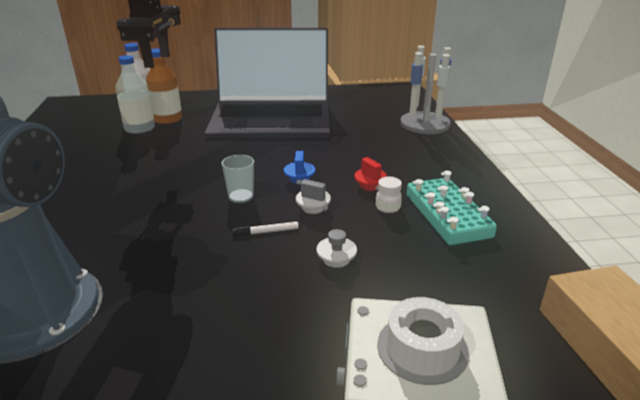

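```bash
cat > h.py <<'E'
import numpy as np,cv2
def cloud(c):
    K=c["mtx"];d=c["depth"];v,u=np.mgrid[:400,:640]
    P=np.stack([(u-K[0,2])/K[0,0]*d,(v-K[1,2])/K[1,1]*d,d],-1)
    T=c["cam_to_world"];P=P@T[:3,:3].T+T[:3,3];P[d==0]=np.nan
    return P
def circ(q):
    A=np.c_[2*q,np.ones(len(q))];s=np.linalg.lstsq(A,(q**2).sum(1),rcond=None)[0]
    return s[:2],np.sqrt(s[2]+s[0]**2+s[1]**2)
E
python3 - <<'E'
from h import *
W={"scene":((340,235,392,285),(175,90,245,160)),"side":((290,170,336,220),(375,285,475,385))}
for n in W:
    c=np.load(n+"0.npz");P=cloud(c)
    for k,(a,b,e,f) in enumerate(W[n]):
        Q=P[b:f,a:e].reshape(-1,3);Q=Q[~np.isnan(Q[:,2])];z=Q[:,2]
        print(n,k,np.histogram(z,np.arange(-.01,.14,.01))[0])
        if k==0:
            q=Q[(z>.055)];m=q.mean(0);u,s,vt=np.linalg.svd(q[:,:2]-m[:2],full_matrices=False)
            r=cv2.minAreaRect(q[:,:2].astype(np.float32)*1000)
            print("bar",m,r,np.degrees(np.arctan2(vt[0,1],vt[0,0])))
            q=Q[(z>.019)&(z<.032)];print("flange",circ(q[:,:2]),cv2.minEnclosingCircle(q[:,:2].astype(np.float32)))
        else:
            q=Q[(z>.108)];m=q.mean(0);print("rim",m,cv2.minEnclosingCircle(q[:,:2].astype(np.float32)))
            q=Q[(z>.064)&(z<.076)];print("box top")
    # box top rect
    m=(np.abs(P[...,2]-.07)<.006)&(c["frame"].min(2)>120)
    ys,xs=np.where(m);q=P[m][:,:2];g=np.median(q,0);q=q[np.linalg.norm(q-g,axis=1)<.16];print("box",cv2.minAreaRect(q.astype(np.float32)))
E
```

```text
scene 0 [ 319 1253    0  520  102   83   78  233    0    0    0    0    0    0
    0]
bar [0.48789994 0.24619937 0.06156457] ((486.7754821777344, 245.17832946777344), (18.515029907226562, 49.83537673950195), 56.978206634521484) -32.210980574924235
flange (array([0.48672638, 0.24418023]), np.float64(0.02876745593985916)) ((0.4869813919067383, 0.24479137361049652), 0.03621562197804451)
scene 1 [ 254  936    8    5    9   40   86  465 1782  143  193  315  650    0
    0]
rim [ 0.57376708 -0.21803231  0.1148423 ] ((0.5721744298934937, -0.22259993851184845), 0.04860881343483925)
box top
box ((0.8800378441810608, -0.21814937889575958), (0.1180276870727539, 0.24194665253162384), 5.788671016693115)
side 0 [334 936  94 463 141 109 103 113   0   0   0   0   0   0   0]
bar [0.48524211 0.24191796 0.06039619] ((485.1910095214844, 243.9414520263672), (21.594879150390625, 50.64983367919922), 59.15517044067383) -30.795644008557208
flange (array([0.48695429, 0.29015241]), np.float64(0.06567976175995624)) ((0.47399187088012695, 0.29165852069854736), 0.08563581854104996)
side 1 [ 411 1188    0    0    0    0    0  627 3058  492  630 1118 2431    0
    0]
rim [ 0.5701611  -0.22612939  0.11462253] ((0.572149395942688, -0.2210715264081955), 0.048045866191387177)
box top
box ((0.5716843008995056, -0.2197033166885376), (0.17678898572921753, 0.1896093636751175), 76.87725830078125)
```

```bash
python3 - <<'E'
from h import *
C=np.array([.572,-.221])
for n in ("scene","side"):
    P=cloud(np.load(n+"0.npz"));Q=P.reshape(-1,3);Q=Q[~np.isnan(Q[:,2])]
    q=Q[(Q[:,2]>.111)&(Q[:,2]<.12)];d=q[:,:2]-C;r=np.hypot(*d.T);q=q[r<.055]
    c,R=cv2.minEnclosingCircle(q[:,:2].astype(np.float32));print(n,c,R)
    d=Q[:,:2]-np.array(c);r=np.hypot(*d.T);a=np.degrees(np.arctan2(d[:,1],d[:,0]))
    m=(r>.0285)&(r<.0335)
    ang=np.arange(-180,180,10);print([(int(t),int((m&(a>=t)&(a<t+10)&(Q[:,2]>.111)).sum()),int((m&(a>=t)&(a<t+10)&(Q[:,2]<.111)&(Q[:,2]>.08)).sum())) for t in ang])
P=cloud(np.load("scene0.npz"))
for nm,(a,b,e,f) in dict(beaker=(425,205,480,270),jar=(270,275,312,322),red=(300,310,360,360),blue=(395,282,450,330),cover=(280,188,326,226)).items():
    Q=P[b:f,a:e].reshape(-1,3);q=Q[Q[:,2]>.015];print(nm,cv2.minEnclosingCircle(q[:,:2].astype(np.float32)),q[:,2].max())
a=cv2.imread("pics/scene0.png")[85:165,165:265];b=cv2.imread("pics/side0.png")[280:400,370:490]
cv2.imwrite("pics/crop.png",np.hstack([cv2.resize(a,(400,400),interpolation=2),cv2.resize(b,(400,400),interpolation=2)]))
E
```

```text
scene (0.5721744298934937, -0.22259993851184845) 0.04860881343483925
[(-180, 3, 6), (-170, 3, 1), (-160, 4, 0), (-150, 2, 0), (-140, 4, 0), (-130, 3, 2), (-120, 2, 0), (-110, 2, 1), (-100, 2, 0), (-90, 3, 2), (-80, 5, 3), (-70, 1, 2), (-60, 5, 0), (-50, 4, 0), (-40, 3, 1), (-30, 5, 1), (-20, 0, 0), (-10, 0, 0), (0, 0, 0), (10, 2, 0), (20, 3, 0), (30, 4, 0), (40, 2, 0), (50, 4, 0), (60, 3, 0), (70, 3, 0), (80, 2, 0), (90, 5, 0), (100, 3, 0), (110, 3, 0), (120, 2, 0), (130, 3, 0), (140, 3, 0), (150, 1, 0), (160, 0, 0), (170, 0, 0)]
side (0.5721827745437622, -0.22094856202602386) 0.04795129969716072
[(-180, 1, 0), (-170, 14, 0), (-160, 13, 0), (-150, 12, 0), (-140, 11, 0), (-130, 16, 0), (-120, 14, 0), (-110, 12, 0), (-100, 16, 0), (-90, 14, 0), (-80, 16, 0), (-70, 13, 0), (-60, 14, 0), (-50, 15, 0), (-40, 11, 0), (-30, 5, 0), (-20, 2, 2), (-10, 2, 3), (0, 12, 29), (10, 13, 6), (20, 14, 0), (30, 11, 0), (40, 9, 0), (50, 12, 0), (60, 10, 0), (70, 13, 0), (80, 9, 0), (90, 14, 14), (100, 14, 6), (110, 11, 3), (120, 10, 0), (130, 11, 0), (140, 12, 0), (150, 14, 9), (160, 0, 0), (170, 0, 0)]
beaker ((0.33512958884239197, 0.3159562349319458), 0.03452040255069733) 0.08811843274893849
jar ((0.6446352005004883, 0.23204150795936584), 0.026345839723944664) 0.06382975319833284
red ((0.629291296005249, 0.3073095679283142), 0.05261019617319107) 0.06537111497476034
blue ((0.46997347474098206, 0.37580451369285583), 0.036720167845487595) 0.06473754544647226
cover ((0.5082877278327942, 0.0671803280711174), 0.03652710095047951) 0.05834595015287147
```

View pics/crop.png

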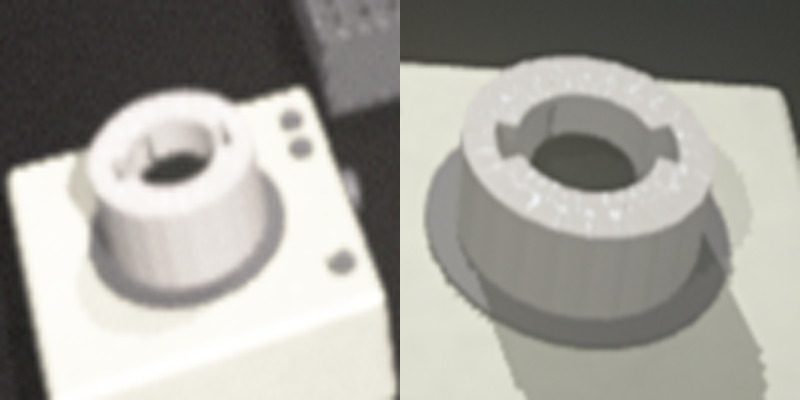

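Call:
play_rows:
  commands:
    - [[0.042,-0.045,0],[0,0,-0.04]]
    - [[0.083,-0.09,0],[0,0,-0.08]]
    - [[0.125,-0.135,0],[0,0,-0.12]]
    - [[0.167,-0.18,0],[0,0,-0.16]]
    - [[0.208,-0.225,-0.01],[0,0,-0.2]]
    - [[0.25,-0.27,-0.03],[0,0,-0.24]]
    - [[0.29,-0.315,-0.05],[0,0,-0.28]]
    - [[0.3335,-0.3605,-0.077],[0,0,-0.31]]
    - [[0.3335,-0.3605,-0.077],[0,0,-0.31]]
    - [[0.3335,-0.3605,-0.077],[0,0,-0.31]]
  gripper: 0.06

```text
time_s: 1.4
position: [0.4865, 0.245, 0.1701]
tcp_rot: [[0.531, -0.002, -0.848], [0.848, -0.0, 0.531], [-0.001, -1.0, 0.001]]
force: [0.6, -0.2, 0.5]
opening: 0.685
```

```bash
python3 - <<'E'
from rig import *
from h import *
s=read_state();print(s["time_s"],s["position"],s["tcp_rot"],s["joint_positions"],s["opening"],s["force"])
c=capture("wrist");np.savez("w1.npz",pos=s["position"],R=s["tcp_rot"],**c);cv2.imwrite("pics/w1.png",c["frame"][:,:,::-1])
# slot edges finer, side view
P=cloud(np.load("side0.npz"));Q=P.reshape(-1,3);Q=Q[~np.isnan(Q[:,2])]
d=Q[:,:2]-[.572,-.221];r=np.hypot(*d.T);a=np.degrees(np.arctan2(d[:,1],d[:,0]))%360
m=(r>.0285)&(r<.0335)&(Q[:,2]>.112)
for lo,hi in((145,205),(320,380)):
    aa=np.sort(np.where(a<100,a+360,a)[m]);aa=aa[(aa>lo)&(aa<hi)];i=np.argsort(np.diff(aa))[-3:];print([(aa[j],aa[j+1]) for j in i])
E
```

```text
1.4 [0.48647927 0.24504233 0.17009531] [[ 5.30521562e-01 -1.73604362e-03 -8.47669663e-01]
 [ 8.47670907e-01 -3.59750659e-05  5.30522414e-01]
 [-9.51505027e-04 -9.99998492e-01  1.45250813e-03]] [ 1.49641839e+01  3.02378378e+01  9.79004882e+01  3.00837374e-02
  5.19583049e+01 -4.30136174e+01] 0.68467639689964 [ 0.64756759 -0.15089862  0.49013174]
[(np.float64(201.69613613097914), np.float64(203.33075239132893)), (np.float64(190.95983097172913), np.float64(192.73154048280819)), (np.float64(156.13653565796804), np.float64(189.5760437305813))]
[(np.float64(364.02464293749756), np.float64(367.0348140425424)), (np.float64(351.5569695716299), np.float64(364.02464293749756)), (np.float64(333.45704063686026), np.float64(349.7211640078219))]
```

View pics/w1.png

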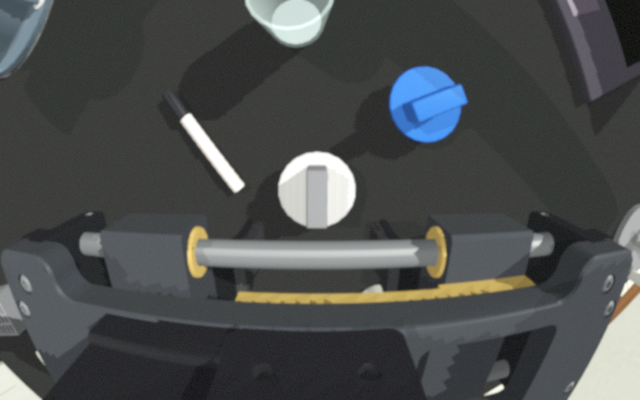

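Call:
play_rows:
  commands:
    - [[0,0,-0.03],[0,0,0]]
    - [[0,0,-0.065],[0,0,0]]
    - [[0,0,-0.09],[0,0,0]]
    - [[0,0,-0.105],[0,0,0]]
    - [[0,0,-0.1125],[0,0,0]]
    - [[0,0,-0.1125],[0,0,0]]
    - [[0,0,-0.1125],[0,0,0]]

```text
time_s: 2.33
position: [0.4873, 0.2457, 0.0589]
tcp_rot: [[0.529, 0.002, -0.849], [0.849, 0.0, 0.529], [0.001, -1.0, -0.001]]
force: [0.3, -0.1, 0.8]
opening: 0.689
```

Call:
play_rows:
  commands:
    - [[0,0,0],[0,0,0]]
    - [[0,0,0],[0,0,0]]
    - [[0,0,0],[0,0,0]]
    - [[0,0,0],[0,0,0]]
    - [[0,0,0],[0,0,0]]
    - [[0,0,0],[0,0,0]]
  gripper: 0.0

```text
time_s: 3.08
position: [0.4867, 0.2453, 0.058]
tcp_rot: [[0.529, -0.0, -0.848], [0.848, -0.0, 0.529], [-0.0, -1.0, 0.0]]
force: [0.5, 0.4, -0.0]
opening: 0.205
```

Call:
play_rows:
  commands:
    - [[0,0,0.02],[0,0,0]]
    - [[0,0,0.06],[0,0,0]]
    - [[0.005,-0.015,0.11],[0,0,0.01]]
    - [[0.02,-0.055,0.15],[0,0,0.04]]
    - [[0.036,-0.105,0.172],[0,0,0.08]]
    - [[0.054,-0.16,0.172],[0,0,0.12]]
    - [[0.073,-0.215,0.172],[0,0,0.17]]
    - [[0.092,-0.27,0.172],[0,0,0.22]]
    - [[0.111,-0.325,0.172],[0,0,0.26]]
    - [[0.13,-0.38,0.172],[0,0,0.3]]

```text
time_s: 4.32
position: [0.6167, -0.1362, 0.2295]
tcp_rot: [[0.254, -0.001, -0.967], [0.967, 0.001, 0.254], [0.0, -1.0, 0.001]]
force: [0.4, 0.7, -1.3]
opening: 0.203
```

Call:
play_rows:
  commands:
    - [[0.015,-0.05,0],[0,0,0.035]]
    - [[0.0275,-0.085,0],[0,0,0.06]]
    - [[0.0335,-0.101,0],[0,0,0.07]]
    - [[0.0335,-0.101,0],[0,0,0.07]]
    - [[0.0335,-0.101,0],[0,0,0.07]]
    - [[0.0335,-0.101,0],[0,0,0.07]]

```text
time_s: 5.08
position: [0.65, -0.2337, 0.2302]
tcp_rot: [[0.185, -0.001, -0.983], [0.983, 0.001, 0.185], [0.001, -1.0, 0.001]]
force: [-0.9, -0.0, -1.5]
opening: 0.207
```

```bash
python3 - <<'E'
from rig import *
from h import *
s=read_state();print(s["time_s"],s["position"],s["tcp_rot"],s["joint_positions"],s["opening"],s["force"])
c=capture("wrist");np.savez("w2.npz",pos=s["position"],R=s["tcp_rot"],**c);cv2.imwrite("pics/w2.png",c["frame"][:,:,::-1])
E
```

```text
5.075 [ 0.64995252 -0.23369812  0.23016235] [[ 1.85012465e-01 -6.77862752e-04 -9.82735940e-01]
 [ 9.82736012e-01  7.02496060e-04  1.85011994e-01]
 [ 5.64955387e-04 -9.99999524e-01  7.96130665e-04]] [-2.90314121e+01  3.64670118e+01  7.27113586e+01  1.72996311e-02
  7.08751221e+01 -1.08375240e+02] 0.2066084562388584 [-0.94932811 -0.03301114 -1.49466949]
```

View pics/w2.png

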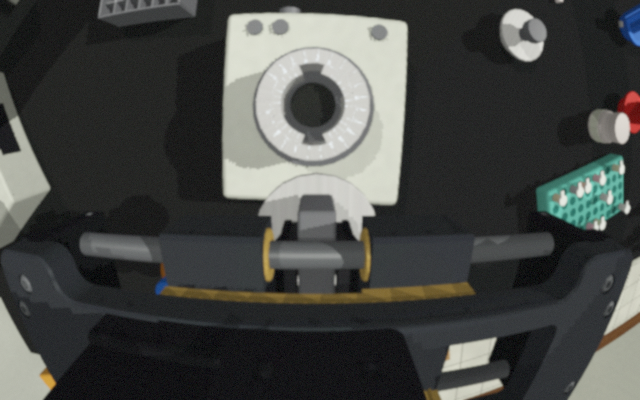

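```bash
cat >> h.py <<'E'
def wproj(X,c,pos,R):
    T=c["hand_eye"];p=(X-pos)@R;q=(p-T[:3,3])@T[:3,:3]
    th=np.arctan2(np.hypot(q[:,0],q[:,1]),q[:,2]);k=th/np.maximum(np.hypot(q[:,0],q[:,1]),1e-9)*c["mtx"][0,0]
    return np.c_[q[:,0]*k+c["mtx"][0,2],q[:,1]*k+c["mtx"][1,2]]
E
python3 - <<'E'
from h import *
c=np.load("w2.npz");g=cv2.cvtColor(c["frame"],cv2.COLOR_RGB2GRAY).astype(np.float32)
def samp(xy):
    X=np.c_[xy,np.full(len(xy),.115)];p=wproj(X,c,c["pos"],c["R"]).astype(np.float32)
    return cv2.remap(g,p[:,0][:,None],p[:,1][:,None],1).ravel()
A=np.radians(np.arange(0,360,3));C=np.array([.572,-.221])
for it in range(3):
  for name,r in (("bore",np.arange(.020,.031,.0005)),("outer",np.arange(.040,.054,.0005))):
    pts=[]
    for a in A:
        if name=="bore" and abs((np.degrees(a)+11+90)%180-90)<25: continue
        e=samp(C+np.outer(r,[np.cos(a),np.sin(a)]));d=np.gradient(e)
        j=(np.argmax(d) if name=="bore" else np.argmin(d));pts.append(C+r[j]*np.array([np.cos(a),np.sin(a)]))
    pts=np.array(pts);cc,R=circ(pts)
    k=abs(np.hypot(*(pts-cc).T)-R)<.0015;cc,R=circ(pts[k]);print(name,cc,R,k.sum())
    if name=="bore": b=cc
  C=b
for r in (.029,.031,.0325):
    a=np.arange(-60,300,1.);v=samp(C+r*np.c_[np.cos(np.radians(a)),np.sin(np.radians(a))])
    th=(np.median(v)+v.min())/2;d=v<th;i=np.where(np.diff(d.astype(int)))[0];print(r,a[i],np.median(v),v.min())
E
```

```text
bore [ 0.57313943 -0.22263093] 0.024995284946243382 86
outer [ 0.57346541 -0.22320633] 0.046071978303970695 120
bore [ 0.57318384 -0.2225792 ] 0.024965257538359955 86
outer [ 0.57347139 -0.22318916] 0.0460943832211847 120
bore [ 0.57319872 -0.22254031] 0.02497214814071976 86
outer [ 0.5734627  -0.22319217] 0.046098788613914005 120
0.029 [-27.   6. 156. 187.] 209.43164 79.30469
0.031 [-27.   6. 155. 188.] 209.28613 90.5
0.0325 [-27.   6. 155. 189.] 209.78906 116.48633
```

Call:
play_rows:
  commands:
    - [[-0.03,0.004,0],[0,0,0.01]]
    - [[-0.06,0.009,0],[0,0,0.02]]
    - [[-0.077,0.0112,-0.01],[0,0,0.02]]
    - [[-0.077,0.0112,-0.03],[0,0,0.02]]
    - [[-0.077,0.0112,-0.045],[0,0,0.02]]
    - [[-0.077,0.0112,-0.05],[0,0,0.02]]
    - [[-0.077,0.0112,-0.05],[0,0,0.02]]
    - [[-0.077,0.0112,-0.05],[0,0,0.02]]

```text
time_s: 6.12
position: [0.5738, -0.2246, 0.1806]
tcp_rot: [[0.167, 0.001, -0.986], [0.986, -0.001, 0.167], [-0.0, -1.0, -0.001]]
force: [-0.2, 0.3, -1.2]
opening: 0.206
```

Call:
play_rows:
  commands:
    - [[0,0,-0.003],[0,0,0]]
    - [[0,0,-0.006],[0,0,0]]
    - [[0,0,-0.008],[0,0,0]]
    - [[0,0,-0.01],[0,0,0]]
    - [[0,0,-0.011],[0,0,0]]
    - [[0,0,-0.011],[0,0,0]]

```text
time_s: 6.88
position: [0.5732, -0.2243, 0.169]
tcp_rot: [[0.167, -0.0, -0.986], [0.986, 0.0, 0.167], [0.0, -1.0, 0.0]]
force: [-0.2, 0.7, -1.3]
opening: 0.206
```

Call:
play_rows:
  commands:
    - [[0,0.0013,0],[0,0,0]]
    - [[0,0.0013,-0.001],[0,0,0]]
    - [[0,0.0013,-0.002],[0,0,0]]
    - [[0,0.0013,-0.003],[0,0,0]]
    - [[0,0.0013,-0.004],[0,0,0]]
    - [[0,0.0013,-0.005],[0,0,0]]

```text
time_s: 7.62
position: [0.5732, -0.2231, 0.164]
tcp_rot: [[0.167, -0.0, -0.986], [0.986, 0.0, 0.167], [0.0, -1.0, 0.0]]
force: [0.0, 0.3, -1.5]
opening: 0.202
```

Call:
play_rows:
  commands:
    - [[0,0,-0.001],[0,0,0]]
    - [[0,0,-0.002],[0,0,0]]
    - [[0,0,-0.003],[0,0,0]]
    - [[0,0,-0.004],[0,0,0]]
    - [[0,0,-0.005],[0,0,0]]
    - [[0,0,-0.006],[0,0,0]]
    - [[0,0,-0.006],[0,0,0]]

```text
time_s: 8.5
position: [0.5733, -0.2232, 0.1585]
tcp_rot: [[0.167, 0.0, -0.986], [0.986, -0.0, 0.167], [-0.0, -1.0, -0.0]]
force: [-0.8, 0.2, 2.6]
opening: 0.202
```

Call:
play_rows:
  commands:
    - [[0,0,-0.001],[0,0,0]]
    - [[0,0,-0.002],[0,0,0]]
    - [[0,0,-0.003],[0,0,0]]
    - [[0,0,-0.004],[0,0,0]]
    - [[0,0,-0.005],[0,0,0]]
    - [[0,0,-0.006],[0,0,0]]
    - [[0,0,-0.006],[0,0,0]]

```text
time_s: 9.38
position: [0.5733, -0.2232, 0.1522]
tcp_rot: [[0.167, 0.0, -0.986], [0.986, -0.0, 0.167], [-0.0, -1.0, -0.0]]
force: [-2.7, 0.6, 6.0]
opening: 0.205
```

Call:
play_rows:
  commands:
    - [[0,0,-0.0005],[0,0,0]]
    - [[0,0,-0.0005],[0,0,-0.06]]
    - [[0,0,-0.0005],[0,0,-0.12]]
    - [[0,0,-0.0005],[0,0,-0.18]]
    - [[0,0,-0.0005],[0,0,-0.24]]
    - [[0,0,-0.0005],[0,0,-0.3]]
    - [[0,0,-0.0005],[0,0,-0.3]]

```text
time_s: 10.25
position: [0.5737, -0.2229, 0.1519]
tcp_rot: [[0.451, 0.001, -0.892], [0.892, 0.0, 0.451], [0.001, -1.0, -0.001]]
force: [-1.2, 0.5, 5.7]
opening: 0.204
```

```bash
python3 - <<'E'
from rig import *
s=read_state();print(s["position"],s["tcp_rot"][:,0],s["force"],s["moment"],s["opening"])
E
```

```text
[ 0.57365379 -0.22290822  0.15192025] [4.51436083e-01 8.92303277e-01 5.68977582e-04] [-1.20458147  0.47231494  5.65164476] [ 0.25552711  0.19447    -0.04218877] 0.2044950600565571
```

Call:
play_rows:
  commands:
    - [[0,0,0],[0,0,-0.08]]
    - [[0,0,0],[0,0,-0.16]]
    - [[0,0,0],[0,0,-0.24]]
    - [[0,0,0],[0,0,-0.32]]
    - [[0,0,0],[0,0,-0.4]]
    - [[0,0,0],[0,0,-0.48]]
    - [[0,0,0],[0,0,-0.56]]
    - [[0,0,0],[0,0,-0.62]]
    - [[0,0,0],[0,0,-0.64]]
    - [[0,0,0],[0,0,-0.64]]

```text
time_s: 11.5
position: [0.5737, -0.2229, 0.1519]
tcp_rot: [[0.895, 0.001, -0.446], [0.446, 0.0, 0.895], [0.001, -1.0, -0.0]]
force: [-1.2, 1.4, 5.8]
opening: 0.201
```

```bash
python3 - <<'E'
from rig import *
s=read_state();print(s["position"],s["tcp_rot"][:,0],s["force"],s["moment"],s["opening"])
E
```

```text
[ 0.57371574 -0.22292138  0.15192484] [0.89478345 0.44649915 0.00104015] [-1.23255577  1.38570042  5.83849486] [ 0.26405656  0.14178654 -0.03080594] 0.2007984751895911
```

Call:
play_rows:
  commands:
    - [[0,0,0],[0,0,-0.02]]
    - [[0,0,0],[0,0,-0.04]]
    - [[0,0,0],[0,0,-0.06]]
    - [[0,0,0],[0,0,-0.08]]
    - [[0,0,0],[0,0,-0.1]]
    - [[0,0,0],[0,0,-0.1]]

```text
time_s: 12.25
position: [0.5738, -0.2229, 0.152]
tcp_rot: [[0.935, 0.001, -0.355], [0.355, 0.0, 0.935], [0.001, -1.0, -0.0]]
force: [-1.2, 1.0, 6.0]
opening: 0.208
```

```bash
python3 - <<'E'
from rig import *
s=read_state();print(s["position"],s["tcp_rot"][:,0],s["force"],s["moment"],s["opening"])
E
```

```text
[ 0.57380286 -0.22293052  0.15195803] [0.93488016 0.35496131 0.00125114] [-1.23520669  0.98918291  5.96309101] [0.26594466 0.09551973 0.02647603] 0.2075800614770218
```

Call:
play_rows:
  commands:
    - [[0,0,0],[0,0,-0.015]]
    - [[0,0,0],[0,0,-0.03]]
    - [[0,0,0],[0,0,-0.03]]

```text
time_s: 12.62
position: [0.5737, -0.2229, 0.152]
tcp_rot: [[0.945, 0.001, -0.327], [0.327, -0.0, 0.945], [0.001, -1.0, -0.0]]
force: [-1.6, 1.1, 7.0]
opening: 0.205
```

```bash
python3 - <<'E'
from rig import *
s=read_state();print(s["position"],s["tcp_rot"][:,0],s["force"],s["moment"],s["opening"])
E
```

```text
[ 0.57373793 -0.22293805  0.15195214] [0.94501035 0.3270387  0.00106343] [-1.61660624  1.12447072  7.04232264] [0.2287778  0.15642472 0.094531  ] 0.20481401638220917
```

Call:
play_rows:
  commands:
    - [[0,0,0.0007],[0,0,0]]
    - [[0,0,0.0014],[0,0,0]]
    - [[0,0,0.002],[0,0,0]]
    - [[0,0,0.0026],[0,0,0]]
    - [[0,0,0.0026],[0,0,0]]

```text
time_s: 13.25
position: [0.5736, -0.223, 0.1543]
tcp_rot: [[0.945, 0.001, -0.327], [0.327, 0.0, 0.945], [0.001, -1.0, -0.0]]
force: [0.9, 2.2, 3.9]
opening: 0.206
```

```bash
python3 - <<'E'
from rig import *
s=read_state();print(s["position"],s["tcp_rot"][:,0],s["force"],s["moment"],s["opening"])
E
```

```text
[ 0.57363968 -0.22302818  0.15425971] [9.45123607e-01 3.26711833e-01 8.63902604e-04] [0.9271063  2.23035696 3.88318901] [ 0.33843116 -0.23404093  0.01528407] 0.20611434409687965
```

Call:
play_rows:
  commands:
    - [[0,0,0.0005],[0,0,0]]
    - [[0,0,0.001],[0,0,0]]
    - [[0,0,0.0015],[0,0,0]]
    - [[0,0,0.0015],[0,0,0]]

```text
time_s: 13.75
position: [0.5734, -0.2232, 0.1558]
tcp_rot: [[0.945, 0.0, -0.327], [0.327, -0.0, 0.945], [0.0, -1.0, -0.0]]
force: [1.1, 2.1, 3.4]
opening: 0.203
```

```bash
python3 - <<'E'
from rig import *
s=read_state();print(s["position"],s["tcp_rot"][:,0],s["force"],s["moment"],s["opening"])
E
```

```text
[ 0.57343476 -0.22315807  0.15575629] [9.45114443e-01 3.26739218e-01 4.15373073e-04] [1.13075303 2.07902857 3.37882751] [ 0.41965781 -0.3637933   0.01728279] 0.20283626761515233
```

Call:
play_rows:
  commands:
    - [[0,0,0],[0,0,0]]
    - [[0,0,0],[0,0,0]]
    - [[0,0,0],[0,0,0]]
    - [[0,0,0],[0,0,0]]
    - [[0,0,0.01],[0,0,0]]
    - [[0,0,0.03],[0,0,0]]
    - [[0,0,0.07],[0,0,0]]
    - [[0.04,0.02,0.1],[0,0,0]]
    - [[0.08,0.05,0.12],[0,0,0]]
    - [[0.08,0.05,0.12],[0,0,0]]
  gripper: 0.05

```text
time_s: 15.0
position: [0.6567, -0.1713, 0.2789]
tcp_rot: [[0.944, 0.007, -0.331], [0.331, -0.002, 0.944], [0.006, -1.0, -0.004]]
force: [-0.3, -0.3, -0.2]
opening: 0.575
```

```bash
python3 - <<'E'
from rig import *
from h import *
s=read_state();print(s["time_s"],s["position"],s["force"],s["opening"])
for n in ("side","scene"):
    c=capture(n);P=cloud(c);np.savez(n+"1.npz",**c)
    if n=="side": cv2.imwrite("pics/side1.png",c["frame"][:,:,::-1])
    Q=P.reshape(-1,3);Q=Q[np.hypot(Q[:,0]-.573,Q[:,1]+.223)<.04]
    for lo,hi in((.115,.132),(.150,.168)):
        q=Q[(Q[:,2]>lo)&(Q[:,2]<hi)]
        if lo>.14: q=q[q[:,2]>np.percentile(q[:,2],95)-.006]
        A=np.c_[q[:,:2]-[.573,-.223],np.ones(len(q))]
        for _ in range(4):
            p=np.linalg.lstsq(A,q[:,2],rcond=None)[0];k=abs(A@p-q[:,2])<.0025;A,q=A[k],q[k]
        print(n,"plane z,slopes",p[2],p[:2],len(q),cv2.minAreaRect(q[:,:2].astype(np.float32)*1000))
E
```

```text
15.0 [ 0.65670197 -0.17133588  0.27889595] [-0.28828727 -0.27272992 -0.2014515 ] 0.5748149797598195
side plane z,slopes 0.12571022880201632 [0.01218361 0.04857829] 778 ((570.6522827148438, -227.80142211914062), (61.909912109375, 70.78610229492188), 70.36775970458984)
side plane z,slopes 0.15971337390811993 [0.05461489 0.02223176] 459 ((571.867919921875, -222.63693237304688), (18.80240821838379, 51.01548767089844), 19.485902786254883)
scene plane z,slopes 0.12581085558354121 [-0.01547816 -0.06604468] 197 ((574.4517211914062, -217.67822265625), (61.599308013916016, 70.51655578613281), 72.72023010253906)
scene plane z,slopes 0.1600427588345602 [-0.01024209 -0.02900357] 120 ((573.08740234375, -221.5775146484375), (18.383846282958984, 48.838775634765625), 16.64031219482422)
```

View pics/side1.png

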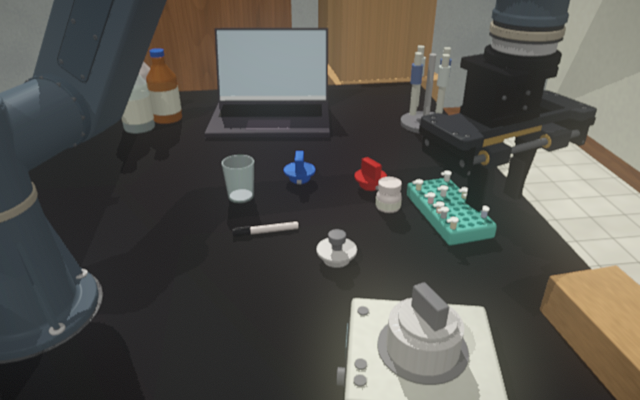

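```bash
python3 -c "
from rig import *
print(hand_in())"
```

```text
the job is handed in; nothing more can be done
None
```

The bayonet lid is locked in the mill's collar and released. I handed the job in after about 15 s of robot time.

**What I did:** I gripped the lid by its bar and found the slots with the wrist camera, about 9.5° clockwise of world x. The lugs dropped in with no rim contact. I pushed the lid down against the spring with about 6–7 N and turned it clockwise about 61°, until a slight rise in torque. The spring then lifted it into the pockets, and I opened the gripper and backed away.

**Last checks:**

| Check | Measured | Expected when locked |
|---|---|---|
| Bar top height | 159.7 mm (side), 160.0 mm (scene) | 159.5 mm |
| Flange top height | 125.7 mm (side), 125.8 mm (scene) | 125.5 mm |
| Bar centre from mouth axis | about 1–2 mm | under 4 mm |

- **Forces:** wrist readings stayed under about 8 N, and near zero after release. They were read at the end of each move.
- **Bystanders:** the dust cover, beaker, jar and marker look unmoved in the side view; I did not re-measure them.
- **Tilt:** not settled. The two cameras gave flange slopes of 0.05 and 0.07 in opposite directions, around the 0.06 rad limit. I took this as depth noise, since the bar and flange heights agree between the cameras.

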